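Clamp an angle bracket in the drilling jig

ROBOT

A 7-joint arm with a two-finger parallel gripper is mounted at the origin on the work surface. World frame = base frame: x ahead of the robot, y to its left, z up, the work surface at z = 0. Lengths are in m, angles in rad, forces in N, time in s.
With the tool pointing down it reaches from about 0.4 to 0.875 m from the base axis. Payload 6.5 kg.
Tool frame: the origin (TCP) lies midway between the tips of the shut fingers; the grasp point (between the pads) lies 19 mm behind it; z points along the fingers, y is the line along which they close (so a half turn about z gives the same grasp; the last joint's range is limited). The gripper opens to 85 mm and grips with 20 to 120 N. Pads are 22 mm wide; open, the fingers measure 114 mm over their backs; the gripper's body (76 mm by 85 mm) begins 54 mm behind the grasp point. The pads swing forward as they close: fully open they stand 13 mm farther back than shut.
Start: joints at [1.207, 0.536, -0.004, 1.538, 0.003, 1.067, -0.071], TCP at [0.191, -0.621, 0.231] pointing down, gripper open.
Joint ranges: [-2.7, 2.7], [-0.37, 2.16], [-1.27, 1.26], [0.24, 2.4], [-1.31, 4.45], [0.19, 1.91], [-2.76, 2.76]. Speed limits (rad/s): [2.39, 2.39, 3.14, 3.14, 3.14, 3.14, 3.14].

INTERFACE

Orientations are given as a unit quaternion [x, y, z, w].
In Python, from bench import env, get_image, hand_in gives the robot as it stands. Calls block until the motion is done:
- env.move_to(position, orientation): joint-space move of the TCP to a pose.
- env.movel(position, rotation=None, rate=0.15): straight line of the TCP; rotation=None keeps the orientation; rate is the mean speed in m/s.
- env.set_joints(angles): joint-space move.
- env.open_gripper() and env.clamp(strength=None): open the fingers fully, or close them until they stop; strength is the grip in N (None keeps the last).
- env.pause(seconds).
- env.ik(position, orientation): joint angles nearest the present ones, or None.
- get_image(name): name is "scene" or "top"; returns a dict with "img" (400x640x3 uint8, blue, green, red), "range_z" (400x640 float32, m along the optical axis (not along the pixel's ray), 0 where there is no reading), "K" (3x3 intrinsics, pixels), "position" and "orientation" of the camera in the world. Camera axes: x right, y down, z forward; pixel columns grow to the right and rows downward; lengths in m; the calibration is good to about 2 mm. A picture is of the moment at which its call begins.
A pose or a line that the arm cannot do raises env.PlanningError and nothing moves.
- hand_in(): hands the job in; it is judged then, once.
Readings, each from a call of its own:
- env.current_time_s(): time.
- env.current_q(): joint angles.
- env.current_qvel(): joint speeds.
- env.current_tau(): joint torques, N m.
- env.current_tcp_pos(): TCP position.
- env.current_ee_rot(): TCP orientation.
- env.current_contact_force(): force on the tool from outside, world axes, zero at the start.
- env.current_moment(): the same for the moment, N m.
- env.current_opening(): finger opening in m.
- env.current_finger_force(): force on a finger pad.
Only numpy, scipy, OpenCV 4.12 (cv2) and the standard library are available. Lean on these libraries where they do the work, as an engineer would, in place of code of your own. Each camera call takes 0.05 s, during which the arm holds its last target. There are 200 camera calls.

TASK

Get the angle bracket ready for drilling: push it along the jig's channel until its nose is fully home against the end stop. Then tighten the red hand knob clockwise until you feel the clamp foot bite on the bracket, give it a further eighth of a turn (45 degrees) from that point and no more, and let go, leaving the bracket clamped against the stop and the other things on the bench where they are.

Things in the scene. Friction and masses are not known exactly. Their poses are not given: they have to be found in the camera images.
- jig: green steel jig fixed to the bench: base plate 300 x 150 x 10 mm, two posts and a bridge (top 70 mm above the bench) carrying the red knob. Origin on the bench under the knob's axis; +x runs along the channel to the end stop, z up. A steel foot (18 mm round), part of the jig, hangs from the screw under the bridge; turning the knob clockwise lowers it onto the bracket's flat leg
- bed: steel bed of the jig, fixed, 270 x 68 x 14 mm, lying in the base plate at a height that differs from start to start by some mm; axes as the jig's. On its top two dark guide walls 6 mm high form a channel 39 mm wide along x, closed at the +x end by the dark end stop (56 mm wide, 26 mm high); the -x end is open
- stop (a point): middle of the foot of the end stop's face that looks into the channel, on the bed's top; x axis points along the channel into the stop
- bracket: loose bare-metal angle bracket, 0.5 to 0.75 kg, lying in the channel: flat leg 170 x 36 x 12 mm along x and an upright leg 36 mm wide, 8 mm thick and 46 mm high overall at its -x end. Origin mid-length on the flat leg's underside; +x points to the end stop. At the start it is drawn back 20 to 55 mm from the stop; it slides under the bridge with clearance
- nose (a point): middle of the lower edge of the bracket's +x end: the end that must meet the stop
- heel (a point): point on the outer (-x) face of the bracket's upright leg, mid width, 28 mm above the bracket's underside (18 mm below the upright's top): a place to push
- knob (a joint): knob angle in rad; grows clockwise seen from above (tightening). The foot meets the bracket 0.4 to 1.7 rad beyond the start angle, different each time: it must be felt. Turning takes about 0.1 N m free, about 0.3 N m within 0.1 rad of the bite, then 0.2 N m more per rad. Read at rest after a step, the knob's torque on the fingers shifts 0.1 N m anticlockwise at the bite. It stays put when let go
- knob_grip (a point): centre of the knob's upright grip bar, on the turning axis and 98 mm above the bench. The bar is 50 mm long (this point's x axis), 14 mm thick (y) and 32 mm high, from 79 to 111 mm (its foot is a 40 mm disc 73 to 79 mm up); it turns with the knob
- jar: glass jar with yellow lid, 68 mm across, 85 mm high, bystander; origin at the centre of its underside
- can: blue and white can, 66 mm across, 160 mm high, bystander; origin at the centre of its underside
- wrench: steel wrench lying flat, bystander; origin under its middle
- tray: grey parts tray with dividers, 130 x 180 x 45 mm, bystander; origin at the centre of its underside
Not all that is in view belongs to the job. Several things have the shape of the bracket; the one meant has the colours described above.

How it is judged:
By the outcome, as a careful person would: the job done as asked, in the order asked, and still so for the second after the job is handed in, with the robot touching nothing.
It also fails if it takes over 72 s, if anything falls off the work surface, if the arm or the gripper's body presses on something with over 40 N, if the wrist force passes 120 N, or if a joint passes its speed limit or range.

## Working session

There is one attempt and no reset: what is moved stays moved. The work goes in short steps, each a Python script; the robot and the scene stay as the last script left them, time stands still between calls to the robot, and variables do not carry over. Pictures are saved under pics/ and viewed, at most 10 in all, crops included, and the job is handed in when it is done.

```bash
mkdir -p pics; cat > h.py <<'E'
import numpy as np, cv2
from scipy.spatial.transform import Rotation as R
from bench import env, get_image, hand_in
def cloud(d):
    z=d["range_z"]; K=d["K"]; v,u=np.mgrid[:z.shape[0],:z.shape[1]]
    p=np.stack([(u-K[0,2])/K[0,0]*z,(v-K[1,2])/K[1,1]*z,z],-1)
    return p@R.from_quat(d["orientation"]).as_matrix().T+d["position"]
E
python3 - <<'E'
from h import *
for n in("scene","top"):
    d=get_image(n); cv2.imwrite(f"pics/{n}0.png",d["img"]); print(n,d["position"],d["orientation"],d["K"][0,0])
print(env.current_time_s(),env.current_tcp_pos(),env.current_ee_rot())
E
```

```text
scene [ 0.86349761 -0.41997906  1.01824005] [ 0.92936532  0.26097057 -0.07186431 -0.2510179 ] 454.1128412833548
top [0.36165855 0.02670282 1.25963884] [-0.70135814  0.70750155 -0.06726163  0.05490165] 412.1647616616244
0.1 [ 0.19055106 -0.62086478  0.23052711] [ 9.88927395e-01  1.48398243e-01 -1.71153023e-04 -7.34428020e-04]
```

View pics/scene0.png

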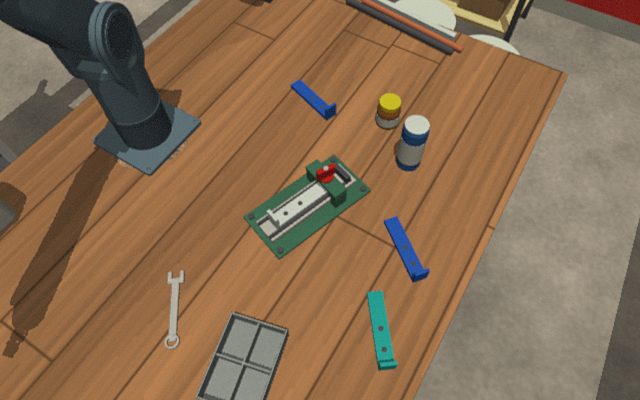

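View pics/top0.png

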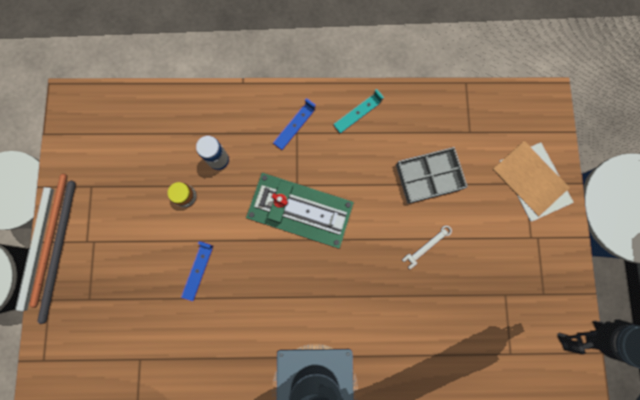

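The scene view shows the bare-metal bracket in the green jig at about (300,205), upright leg at (270,217) and red knob at (326,174). The end stop lies up and to the right, at about (348,172). Look-alikes: blue at (313,98), blue at (405,248) and teal at (381,330) in the scene view. None is bare metal, so I choose the one in the jig and check it in a close crop.

```bash
cat > m.py <<'E'
from h import *
def meas(n):
    d=get_image(n); P=cloud(d); hsv=cv2.cvtColor(d["img"],cv2.COLOR_BGR2HSV)
    H,S,V=hsv[...,0].astype(int),hsv[...,1],hsv[...,2]; ok=d["range_z"]>0
    g=ok&(H>50)&(H<80)&(S>80)&(P[...,2]<.025)&(P[...,2]>-.005)
    k,l,st,_=cv2.connectedComponentsWithStats(g.astype(np.uint8)); i=1+np.argmax(st[1:,4]); g=l==i
    r=cv2.minAreaRect(P[g][:,:2].astype(np.float32)); 
    print(n,"plate",r,"z",np.median(P[g][:,2]))
    red=ok&((H<8)|(H>172))&(S>150)&(np.hypot(*(P[...,:2]-r[0]).transpose(2,0,1))<.2)
    q=P[red]; print("red",len(q),q.mean(0),q[:,2].max())
    t=q[q[:,2]>.104]; rr=cv2.minAreaRect(t[:,:2].astype(np.float32)); print("bar top",len(t),rr)
    return d,P,r,red
E
python3 - <<'E'
from m import *
for n,c in(("scene",(150,270,235,375)),("top",(165,255,240,360))):
    d,P,r,red=meas(n)
    im=d["img"][c[0]:c[1],c[2]:c[3]]; im=cv2.resize(im,None,fx=5.5 if n=="scene" else 6,fy=5.5 if n=="scene" else 6,interpolation=2); cv2.imwrite(f"pics/{n}1.png",im)
    # jig frame with x from the long side, toward knob
    b=cv2.boxPoints(r); e=[b[1]-b[0],b[2]-b[1]]; a=max(e,key=np.linalg.norm); a/=np.linalg.norm(a)
    k=P[red].mean(0)[:2]; 
    if (k-r[0])@a<0:a=-a
    print("axis",a,np.degrees(np.arctan2(a[1],a[0])),"knob rel",(k-r[0])@a,(k-r[0])@np.array([-a[1],a[0]]))
    L=P-np.r_[r[0],0]; X=L[...,:2]@a; Y=L[...,:2]@np.array([-a[1],a[0]])
    m=(d["range_z"]>0)&(abs(Y)<.012)
    for x in np.arange(-.16,.16,.005):
        s=m&(abs(X-x)<.0025)
        if s.any(): print("%.3f:%.3f"%(x,np.median(P[s][:,2])),end=" ")
    print()
E
```

```text
scene plate ((0.5153185725212097, 0.040852613747119904), (0.2987297773361206, 0.15097163617610931), 71.361328125) z 0.009228339077013592
red 245 [0.53779099 0.09372654 0.09378753] 0.11412590315296689
bar top 86 ((0.5356677174568176, 0.09593070298433304), (0.04903865233063698, 0.01366693340241909), 60.413734436035156)
axis [0.31959906 0.94755286] 71.36132 knob rel 0.05728300012882562 -0.004395350308127698
-0.160:-0.000 -0.155:-0.000 -0.150:0.003 -0.145:0.009 -0.140:0.009 -0.135:0.021 -0.130:0.023 -0.125:0.023 -0.120:0.023 -0.115:0.023 -0.110:0.045 -0.105:0.069 -0.100:0.069 -0.095:0.035 -0.090:0.035 -0.085:0.035 -0.080:0.035 -0.075:0.035 -0.070:0.035 -0.065:0.035 -0.060:0.035 -0.055:0.036 -0.050:0.035 -0.045:0.035 -0.040:0.036 -0.035:0.036 -0.030:0.034 -0.025:0.036 -0.020:0.035 -0.015:0.035 -0.010:0.034 -0.005:0.036 0.000:0.036 0.005:0.034 0.010:0.036 0.015:0.035 0.020:0.035 0.025:0.035 0.030:0.035 0.035:0.087 0.040:0.069 0.045:0.085 0.050:0.095 0.055:0.101 0.060:0.102 0.065:0.103 0.070:0.097 0.075:0.105 0.080:0.107 0.085:0.108 0.100:0.025 0.105:0.038 0.110:0.050 0.115:0.049 0.120:0.04
[... 586 characters left out ...]
.025 -0.120:0.025 -0.115:0.026 -0.110:0.071 -0.105:0.069 -0.100:0.038 -0.095:0.037 -0.090:0.038 -0.085:0.037 -0.080:0.038 -0.075:0.036 -0.070:0.037 -0.065:0.036 -0.060:0.039 -0.055:0.036 -0.050:0.037 -0.045:0.036 -0.040:0.036 -0.035:0.036 -0.030:0.037 -0.025:0.037 -0.020:0.037 -0.015:0.037 -0.010:0.035 -0.005:0.036 0.000:0.036 0.005:0.036 0.010:0.036 0.015:0.036 0.020:0.037 0.025:0.037 0.030:0.037 0.035:0.040 0.040:0.106 0.045:0.107 0.050:0.110 0.055:0.111 0.060:0.110 0.065:0.108 0.070:0.109 0.075:0.107 0.080:0.108 0.085:0.026 0.090:0.024 0.095:0.025 0.100:0.024 0.105:0.044 0.110:0.050 0.115:0.050 0.120:0.047 0.125:0.023 0.130:0.026 0.135:0.011 0.140:0.010 0.145:0.012 0.150:0.003 0.155:0.001
```

View pics/scene1.png

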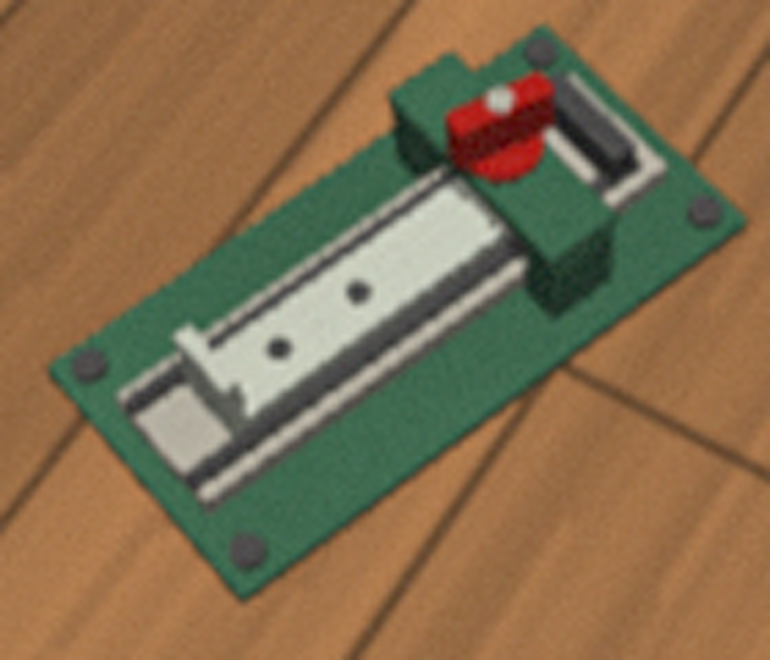

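View pics/top1.png

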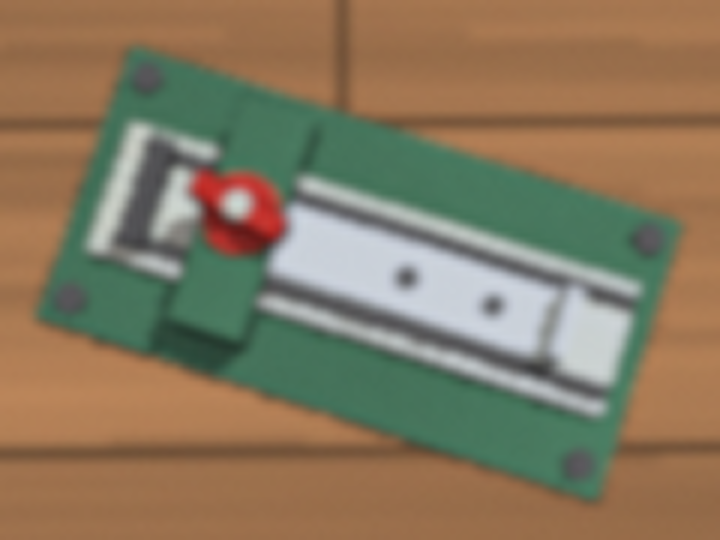

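The crops confirm the choice: a bare-metal bracket between the dark walls, upright at the open end (scene crop ≈(215,380)), end stop at (600,120), and the red bar across the bridge. Measurements agree with the sizes given: plate 299x151 mm, bed top about 24 mm, upright top about 70 mm, nose about 45 mm from the stop. Next I check the wrist ranges and then push.

```bash
cat >> h.py <<'E'
A=np.radians(71.35); ax=np.array([np.cos(A),np.sin(A)]); C=np.array([.5152,.0402]); KN=np.array([.535,.0956])
def quat(yaw): # tool down, tool x at world yaw (rad)
    return (R.from_euler('z',yaw)*R.from_euler('x',np.pi)).as_quat()
def J(x,z): return np.r_[C+ax*x,z]
F=lambda: np.array(env.current_contact_force())
E
python3 - <<'E'
from h import *
for y in (71.35,251.35,60,240,15,-30,-60,-90,195,150,120,90):
    p=J(-.143,.15) if y in(71.35,251.35) else np.r_[KN,.083]
    q=env.ik(p,quat(np.radians(y))); print(y,None if q is None else np.round(q,2))
E
```

```text
71.35 [ 0.49  0.41 -0.46  2.03  0.26  0.76 -0.46]
251.35 [ 0.94  0.61 -1.07  2.01  0.68  0.93  2.32]
60 [ 0.18  0.64 -0.58  1.9   0.5   0.75 -1.21]
240 [ 0.5   0.87 -1.08  1.88  0.93  1.    1.61]
15 [ 0.06  0.61 -0.42  1.9   0.37  0.71 -1.88]
-30 [-0.09  0.58 -0.22  1.91  0.19  0.67 -2.52]
-60 [-0.9   0.78  0.9   1.96 -0.84  0.83 -2.14]
-90 [ 0.5   0.87 -1.08  1.88  0.93  1.    2.14]
195 [ 0.25  0.67 -0.67  1.89  0.58  0.78  1.08]
150 [ 0.23  0.66 -0.65  1.89  0.56  0.77  0.32]
120 [ 0.2   0.65 -0.61  1.89  0.53  0.76 -0.18]
90 [ 0.19  0.65 -0.59  1.9   0.51  0.75 -0.69]
```

```bash
python3 - <<'E'
from h import *
q=quat(A)
env.move_to(J(-.148,.15),q); env.clamp(20)
env.movel(J(-.148,.047),rate=.12); env.pause(.1); f0=F()
print("t",env.current_time_s(),env.current_tcp_pos(),f0)
x=-.130; hit=None
env.movel(J(x,.047),rate=.06)
while x<-.05:
    x+= .004 if x<-.094 else .0015
    env.movel(J(x,.047),rate=.04); f=(F()-f0)
    p=env.current_tcp_pos(); a=(p[:2]-C)@ax
    print("%.4f %.4f f %.1f %.1f"%(x,a,f[:2]@ax,np.linalg.norm(f)))
    if -(f[:2]@ax)>18: break
print(env.current_time_s())
E
```

```text
t 4.2083 [ 0.46851835 -0.10016838  0.04772439] [-0.36973897  0.18587002 -0.67935404]
-0.1260 -0.1259 f -0.4 1.0
-0.1220 -0.1217 f -0.1 1.3
-0.1180 -0.1182 f -2.0 2.2
-0.1140 -0.1143 f -2.1 2.6
-0.1100 -0.1100 f -3.2 3.2
-0.1060 -0.1059 f -2.6 2.9
-0.1020 -0.1018 f -3.2 3.6
-0.0980 -0.0979 f -2.6 3.3
-0.0940 -0.0938 f -3.2 4.6
-0.0925 -0.0930 f -5.1 6.2
-0.0910 -0.0915 f -4.7 6.6
-0.0895 -0.0900 f -4.9 6.0
-0.0880 -0.0885 f -4.7 6.1
-0.0865 -0.0871 f -5.2 6.5
-0.0850 -0.0856 f -5.2 6.8
-0.0835 -0.0841 f -5.9 7.0
-0.0820 -0.0826 f -5.1 6.4
-0.0805 -0.0811 f -5.7 6.6
-0.0790 -0.0796 f -5.5 7.5
-0.0775 -0.0781 f -5.5 6.5
-0.0760 -0.0766 f -5.4 7.1
-0.0745 -0.0764 f -8.8 10.2
-0.0730 -0.0764 f -12.4 14.9
-0.0715 -0.0764 f -16.4 19.2
-0.0700 -0.0763 f -19.2 22.8
10.9083
```

The push stalled hard at −76.4 mm, where the end stop was expected, with the force rising. I'll back off, take a look and re-measure the bar from above.

```bash
python3 - <<'E'
from m import *
env.movel(J(-.10,.047),rate=.06); env.movel(J(-.10,.19),rate=.25); env.open_gripper()
d,P,r,red=meas("scene")
L=P[...,:2]-C; X=L@ax; Y=L@np.array([-ax[1],ax[0]])
m=(abs(Y)<.012)
for x in np.arange(-.09,.12,.004):
    s=m&(abs(X-x)<.002)&(d["range_z"]>0)
    if s.any(): print("%.3f:%.3f"%(x,np.median(P[s][:,2])),end=" ")
cv2.imwrite("pics/s2.png",cv2.resize(d["img"][130:270,200:380],None,fx=4,fy=4,interpolation=2)); print(env.current_time_s())
E
```

```text
scene plate ((0.5162277221679688, 0.0404900386929512), (0.2990010678768158, 0.1489933431148529), 71.3644027709961) z 0.009465865505595805
red 243 [0.53717485 0.09347863 0.09401592] 0.2129312723198219
bar top 86 ((0.4975894093513489, 0.036560676991939545), (0.1921917200088501, 0.013928818516433239), 57.764671325683594)
-0.090:0.567 -0.086:0.566 -0.082:0.565 -0.078:0.564 -0.074:0.565 -0.070:0.566 -0.066:0.560 -0.062:0.562 -0.058:0.564 -0.054:0.564 -0.050:0.559 -0.046:0.238 -0.042:0.035 -0.038:0.036 -0.034:0.036 -0.030:0.035 -0.026:0.035 -0.022:0.036 -0.018:0.037 -0.014:0.035 -0.010:0.035 -0.006:0.035 -0.002:0.036 0.002:0.036 0.006:0.035 0.010:0.036 0.014:0.035 0.018:0.035 0.022:0.035 0.026:0.036 0.030:0.036 0.034:0.035 0.038:0.089 0.042:0.069 0.046:0.079 0.050:0.091 0.054:0.098 0.058:0.101 0.062:0.108 0.066:0.105 0.070:0.098 0.074:0.100 0.078:0.107 0.082:0.099 0.086:0.106 0.094:0.036 0.098:0.036 0.102:0.037 0.106:0.043 0.110:0.049 0.114:0.049 0.118:0.048 13.1167
```

View pics/s2.png

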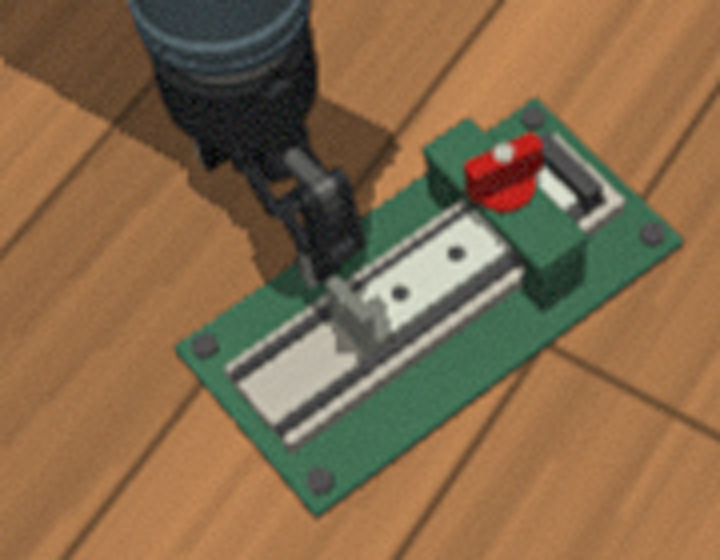

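The bracket is home: its top (36 mm) now runs right up to the stop face, at about x=0.104. Next I grip the knob and take a few small test steps.

```bash
cat >> h.py <<'E'
def Mz(n=3):
    v=[]
    for _ in range(n): env.pause(.02); v.append(env.current_moment()[2])
    return np.mean(v)
def toolyaw():
    x=R.from_quat(env.current_ee_rot()).as_matrix()[:,0]; return np.degrees(np.arctan2(x[1],x[0]))%360
E
python3 - <<'E'
from h import *
Y=240.
env.move_to(np.r_[KN,.16],quat(np.radians(Y))); env.movel(np.r_[KN,.083],rate=.12)
env.pause(.1); m0=Mz(); f0=F(); print("t",env.current_time_s(),env.current_q()[6],m0,f0)
env.clamp(60); env.pause(.1); print("open",env.current_opening(),env.current_finger_force(),Mz(),F()-f0,env.current_tcp_pos(),toolyaw())
for i in range(4):
    Y-=3; t=env.current_time_s(); env.movel(np.r_[KN,.083],quat(np.radians(Y))); t1=env.current_time_s()
    print(Y,"%.2f dt %.2f M %.3f"%(toolyaw(),t1-t,Mz()-m0),np.round(F()-f0,1))
E
```

```text
t 16.0083 1.674127049754947 0.005577509057024826 [0.06944168 0.69264841 0.37254596]
open 0.013213019555220907 59.891077280044556 -0.07570730709196828 [-4.62953729  0.33410412  5.28973349] [0.53377749 0.09636889 0.08323071] 240.0432949666067
237.0 237.09 dt 0.25 M -0.108 [-6.1  0.   6.3]
234.0 234.09 dt 0.25 M -0.063 [-6.1  0.5  5.3]
231.0 231.09 dt 0.25 M -0.062 [-6.1  0.2  5.2]
228.0 228.09 dt 0.25 M -0.090 [-5.3  0.6  4.8]
```

```bash
cat > t.py <<'E'
from h import *
import json
KN=np.array([.5334,.0966]); Y=228.; m=[]
env.movel(np.r_[KN,.083],quat(np.radians(Y))); env.pause(.1); print(np.round(F(),1),Mz())
for i in range(32):
    Y-=3; env.movel(np.r_[KN,.083],quat(np.radians(Y))); m.append(Mz(4)); f=F()
    print("%.0f %.2f M %.3f F %s"%(Y,toolyaw(),m[-1],np.round(f,1)))
    if i>4 and min(m[-2:])>np.median(m[-8:-2])+.06: break
print(env.current_time_s(),env.current_opening())
E
python3 t.py
```

```text
[-1.  -1.7  5.2] 0.02917523384496394
225 225.07 M -0.107 F [-0.9 -1.9  6.5]
222 222.09 M -0.129 F [-0.9 -1.6  5.7]
219 219.09 M -0.118 F [-1.4 -1.9  6.4]
216 216.09 M -0.099 F [-0.9 -1.5  5.7]
213 213.09 M -0.090 F [-0.8 -1.5  6. ]
210 210.09 M -0.091 F [-2.5 -1.8  6.2]
207 207.09 M -0.099 F [-1.1 -1.6  6.4]
204 204.10 M -0.110 F [-1.8 -0.8  5.9]
201 201.10 M -0.082 F [-1.3 -0.8  6.5]
198 198.09 M -0.098 F [-1.7 -1.   6. ]
195 195.10 M -0.098 F [-1.4 -0.8  6. ]
192 192.10 M -0.101 F [-1.2 -0.5  6.2]
189 189.10 M -0.084 F [-1.8 -0.4  6.5]
186 186.12 M -0.021 F [-1.6 -0.5  6. ]
183 183.12 M 0.036 F [-1.1 -1.3  7.1]
23.1667 0.012785128269806576
```

```bash
python3 - <<'E'
from h import *
KN=np.array([.5334,.0966]); Y=183.
for i in range(6):
    Y-=3; env.movel(np.r_[KN,.083],quat(np.radians(Y))); M=Mz(4)
    print("%.0f %.2f M %.3f F %s"%(Y,toolyaw(),M,np.round(F(),1)))
d=get_image("top"); P=cloud(d); hsv=cv2.cvtColor(d["img"],cv2.COLOR_BGR2HSV)
print(env.current_time_s())
E
```

```text
180 180.13 M 0.037 F [-0.4 -0.4  5.7]
177 177.13 M 0.048 F [-1.2  0.1  5.8]
174 174.12 M 0.021 F [-1.4 -0.1  6.6]
171 171.13 M 0.045 F [-2.4 -0.2  6.9]
168 168.13 M 0.056 F [-1.5 -0.6  6.1]
165 165.14 M 0.070 F [-0.8 -1.6  6. ]
25.1167
```

Bite at about 188° (the reading shifts by 0.13 N m between 189° and 183°), so the end angle is 143°.

```bash
python3 - <<'E'
from m import *
KN=np.array([.5334,.0966])
for Y in (160,155,150,146,143):
    env.movel(np.r_[KN,.083],quat(np.radians(Y))); print(Y,"%.2f %.3f"%(toolyaw(),Mz()),np.round(F(),1))
env.pause(.2); env.open_gripper(); env.pause(.2)
env.movel(np.r_[KN,.17],rate=.12); env.move_to(J(-.2,.3),quat(A))
d,P,r,red=meas("top"); d,P,r,red=meas("scene")
X=(P[...,:2]-C)@ax; Y=(P[...,:2]-C)@np.array([-ax[1],ax[0]])
for x in np.arange(-.09,.12,.004):
    s=(abs(Y)<.012)&(abs(X-x)<.002)&(d["range_z"]>0)
    if s.any(): print("%.3f:%.3f"%(x,np.median(P[s][:,2])),end=" ")
cv2.imwrite("pics/s3.png",d["img"]); print(env.current_time_s())
E
```

```text
160 160.16 0.031 [-2.1 -0.9  7.1]
155 155.17 0.042 [-1.5 -0.5  6.1]
150 150.19 0.051 [-1.7 -0.8  5.4]
146 146.20 0.051 [-0.8  1.3  6.6]
143 143.21 0.079 [-1.6 -0.1  6.4]
top plate ((0.5151461362838745, 0.03955411911010742), (0.29288747906684875, 0.14493422210216522), 71.3360595703125) z 0.010899623700992955
red 111 [0.5318617  0.09468586 0.09636962] 0.11486212415413277
bar top 55 ((0.5336431860923767, 0.09576472640037537), (0.013825753703713417, 0.047288861125707626), 55.47107696533203)
scene plate ((0.5133548378944397, 0.04108145833015442), (0.29785147309303284, 0.15472546219825745), 71.57261657714844) z 0.009318436290598586
red 204 [0.535157   0.09234377 0.09355162] 0.11307430333349333
bar top 74 ((0.5339376926422119, 0.09720463305711746), (0.014565938152372837, 0.05262983217835426), 56.35622787475586)
-0.090:0.024 -0.086:0.023 -0.082:0.023 -0.078:0.024 -0.074:0.023 -0.070:0.025 -0.066:0.037 -0.062:0.064 -0.058:0.069 -0.050:0.034 -0.046:0.036 -0.042:0.036 -0.038:0.035 -0.034:0.036 -0.030:0.036 -0.026:0.037 -0.022:0.034 -0.018:0.034 -0.014:0.035 -0.010:0.036 -0.006:0.036 -0.002:0.034 0.002:0.035 0.006:0.035 0.010:0.035 0.014:0.036 0.018:0.035 0.022:0.036 0.026:0.035 0.030:0.035 0.034:0.034 0.038:0.034 0.042:0.065 0.046:0.071 0.050:0.078 0.054:0.092 0.058:0.110 0.062:0.109 0.066:0.110 0.070:0.108 0.074:0.079 0.078:0.078 0.094:0.036 0.098:0.034 0.102:0.036 0.106:0.042 0.110:0.049 0.114:0.050 0.118:0.049 29.8083
```

View pics/s3.png

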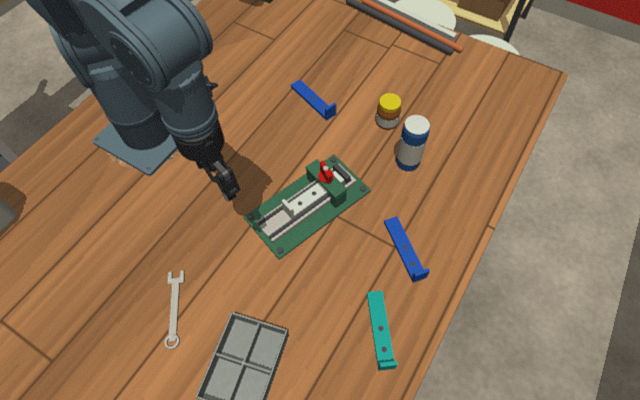

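The view shows the bracket against the stop, the knob released and the bystanders where they were. The knob bar stands at about 146°, some 42–43° past the bite. I'm handing in.

```bash
python3 -c "
from h import *
print(hand_in())"
```

```text
the job is handed in; nothing more can be done
None
```

The job is handed in: the bracket is home against the end stop and clamped, with the knob about 42° past the felt bite by the camera (45° intended), then released, and the bystanders look unmoved in the last picture.

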